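Lock the lid of a porcelain mill jar with its cross bar

TASK

Close the loaded mill jar for grinding: turn the lid so that the bored steel saddle on it lines up with the holes in the two ears of the neck band, then pick up the steel locking bar and slide it through one ear, the saddle and the other ear until the shoulder of its handle is fully home against the ear, and let go. The band was put on by hand, so feel the bar through gently and never force it, or the porcelain chips. Leave the other things on the bench where they are.

Things in the scene. Friction and masses are not known exactly. Their poses are not given: they have to be found in the camera images.
- jar: white porcelain mill jar standing fixed on the bench, body 130 dia., shoulder 110 high, neck 100 dia.; origin at the centre of its underside, z up. On the neck sits a steel clamp band with two upright ears, opposite each other, roughly at the jar's +y and -y sides: flat plates 48 wide, 6 thick, tops 172 above the bench, inner faces 54 and outer faces 60 from the jar's axis, each with a through hole 13.5 dia.
- jar_bore (a point): point on the jar's upright axis, 154 above the bench, level with the centres of the ears' holes and midway between them; same axes as the jar. The line through both holes passes this point, within 0.26 rad of y; the bar may go in from either side.
- ear (a point): NOMINAL centre of the -y ear's hole on its outer face, 60 from jar_bore. The band is put on by hand and its turn is not measured: both ears really stand turned together about the jar's axis by up to 0.26 rad either way, so this hole may be 15 off along x (the other ear's as much the opposite way). Look or feel for it. The hole is mid-width in the ear, its height and distance from the axis are true; the band is tight.
- lid_saddle (a point): centre of the steel saddle block on the porcelain lid (96 dia., top 139 above the bench): 36 long (its y, along its through hole, 15.5 dia.), 24 wide (x), 30 high, top 169; grip it across its width. It turns with the lid about the jar's axis (rubber drag 0.06 N m). The lid floats on a rubber gasket, about 3 N per mm, and stands 2 above the ears' holes until the bar draws it down.
- lid (a joint): turn of the lid about the jar's upright axis, rad, anticlockwise from above positive; 0 = saddle's hole along the jar's y; starts between 0.6 and 0.9
- bar_grip (a point): steel locking bar, about 0.18 kg, lying on the bench. This point: centre of its flat paddle handle, 45 long (x), 26 wide (y), 12 high; +x points along the bar to its nose. The paddle's front edge, 22.5 ahead of this point, is the shoulder that stops against the ear; from it a rod 12 dia. runs 123, then tapers over 8 to a blunt tip of 7 dia. (153.5 from this point).
- bar_mid (a point): point on the locking bar's axis, 60 ahead of its shoulder (82.5 ahead of bar_grip); it comes onto the jar's axis when the bar is fully home. Same axes as bar_grip.
- mortar: bystander: upturned white porcelain mortar, 106 dia., 60 high; origin at the centre of its underside
- wash_bottle: bystander: milky plastic wash bottle with bent spout, 72 dia., 195 high; origin at the centre of its underside
- dish: bystander: small aluminium weighing dish, 64 dia., 14 high; origin at the centre of its underside
There are look-alikes about, which are no part of the job. Of the things like the part that bears bar_grip, leave any that is orange or turquoise; of the rest the larger one is meant.

How it is judged:
By the outcome, as a careful person would: the job done as asked, in the order asked, and still so for the second after the job is handed in, with the robot touching nothing.
It also fails if it takes over 72 s, if anything falls off the work surface, if the arm or the gripper's body presses on something with over 40 N, if the wrist force passes 120 N, or if a joint passes its speed limit or range.

ROBOT

A 6-joint arm with a two-finger parallel gripper is mounted at the origin on the work surface. World frame = base frame: x ahead of the robot, y to its left, z up, the work surface at z = 0. Lengths are in m, angles in rad, forces in N, time in s.
With the tool pointing down it reaches from about 0.35 to 0.85 m from the base axis. Payload 8.1 kg.
Tool frame: the origin (TCP) lies at the very end of the fingers, on their centre line; the grasp point (between the pads) lies 19 mm behind it; y points along the fingers, z is the direction in which the jaws open and shut, and the axes are right-handed (so a half turn about y gives the same grasp; the last joint's range is limited). The gripper opens to 93 mm and grips with 3 to 60 N. Pads are 15 mm wide; open, the fingers measure 128 mm over their backs; the gripper's body (75 mm by 188 mm) begins 65 mm behind the grasp point.
Start: joints at [1.174, 0.13, 1.488, -0, 1.523, -0.085], TCP at [0.184, 0.571, 0.219] pointing down, gripper open.
Joint ranges: [-2.96, 2.96], [-0.89, 2.26], [0.02, 2.5], [-1.34, 4.48], [0, 2.73], [-2.66, 2.66]. Speed limits (rad/s): [2.39, 2.39, 2.79, 3.14, 3.14, 3.14].

INTERFACE

Orientations are given as a unit quaternion [w, x, y, z].
In Python, from workcell import ctrl gives the robot as it stands. The module is installed in compiled form; this text tells all that it offers.
- The arm moves only by the tool servo_tool, never from a script. Its argument "steps" is a list of rows, each a list of 3 entries, a list of its own where there are three numbers: the shift along the tool's x, y, z in mm, then the turn, a rotation vector about the tool's x, y, z in rad, then the opening, from -1 (shut) to 1 (fully open). In form: [[[x, y, z], [wx, wy, wz], fingers], ...]. A call has exactly 8 rows; each row shifts and turns the commanded pose from where the row before left it, along the tool's axes as they then stand; what a row does not reach is not made up. A row lasts 1/8 s, in which the tool goes at most 62.5 mm and 10.7 degrees, less where a joint would pass 70% of its speed; a pose out of reach is approached as far as the arm can. A call is refused whole if a number of a shift passes 62.5 or a number of a turn 0.188, either way. A call with a gripper value outside its range is refused whole. The fingers move at their own pace and stop on an object; "squeeze" is the grip in N (left out, the last holds). Time passes only in rows, so rows that do not move let the fingers close, or fill a call up. It gives the time, the measured TCP pose, the force and the opening at its end, in the units of the state.
- ctrl.read_state(): the state, without advancing time (a new reading comes with each control period).
- ctrl.capture(name): name is "side" or "top" or "wrist"; returns a dict with "frame" (480x640x3 uint8, blue, green, red), "depth" (480x640 float32, m along the optical axis (not along the pixel's ray), 0 where there is no reading), "fx", "fy", "cx", "cy" (pixels), "R" (3x3) and "t" (3): a world point X has camera coordinates R X + t; the wrist camera has in their place "T_tool_cam" (4x4, takes a point from camera to tool coordinates, whose origin is the TCP and whose axes are the tool frame's). Camera axes: x right, y down, z forward; pixel columns grow to the right and rows downward; lengths in m; the calibration is good to about 2 mm. A picture is of the moment at which its call begins: read the wrist's pose just before it.
- ctrl.job_done(): hands the job in, once; it reports no verdict.
The state is a dict: "clock": time; "q": joint angles; "joint_velocities": joint speeds; "tau": joint torques, N m; "tool_pos": TCP position; "orientation": TCP orientation; "contact_force": force on the tool from outside, world axes, zero at the start; "moment": the same for the moment, N m; "grip_width": finger opening in m.
Only numpy, scipy, OpenCV 4.12 (cv2) and the standard library are available. Lean on these libraries where they do the work, as an engineer would, in place of code of your own. Each camera call takes 0.05 s, during which the arm holds its last target. There are 200 camera calls.

## Working session

There is one attempt and no reset: what is moved stays moved. The work goes in short steps, Python scripts to look and compute and a tool call to move; the robot and the scene stay as the last step left them, time stands still between calls to the robot, and variables do not carry over. Pictures are saved under pics/ and viewed, about 8 in all and at most 12, crops included, and the job is handed in when it is done.

Besides the shell and the picture viewer there is one more tool, called after "Request:" as name(argument=value, ...) on one line, values as JSON. servo_tool: Moves the arm, as the interface text tells. Its arguments: {"type":"object","properties":{"steps":{"type":"array"},"squeeze":{"type":"number"}},"required":["steps"]}

```bash
mkdir -p pics; cat > h.py <<'E'
import numpy as np, cv2
from workcell import ctrl
from scipy.spatial.transform import Rotation as Ro
def st(): return ctrl.read_state()
def rot(q): return Ro.from_quat([q[1],q[2],q[3],q[0]]).as_matrix()
def cap(n):
    s=st(); c=ctrl.capture(n)
    if n=='wrist':
        T=np.array(c['T_tool_cam']); Rt=rot(s['orientation'])
        c['Rwc']=Rt@T[:3,:3]; c['o']=Rt@T[:3,3]+np.array(s['tool_pos'])
    else:
        R=np.array(c['R']); c['Rwc']=R.T; c['o']=-R.T@np.array(c['t'])
    return c
def cloud(c):
    d=c['depth']; v,u=np.mgrid[:480,:640]
    P=np.stack([(u-c['cx'])/c['fx']*d,(v-c['cy'])/c['fy']*d,d],-1)
    W=P@c['Rwc'].T+c['o']; W[d==0]=np.nan
    return W
def proj(c,X):
    p=(np.asarray(X)-c['o'])@c['Rwc']; return np.stack([p[...,0]/p[...,2]*c['fx']+c['cx'],p[...,1]/p[...,2]*c['fy']+c['cy']],-1)
def pr():
    s=st(); R=rot(s['orientation'])
    print('t',round(s['clock'],2),'p',np.round(s['tool_pos'],4),'F',np.round(s['contact_force'],1),'M',np.round(s['moment'],2),'w',round(s['grip_width'],4)); print(np.round(R,3).tolist(),'q',np.round(s['q'],2))
E
python3 - <<'E'
from h import *
pr()
for n in ['top','side']:
    c=cap(n); cv2.imwrite(f'pics/{n}0.png',c['frame']); np.savez(f'{n}0.npz',W=cloud(c),f=c['frame'],o=c['o'],Rwc=c['Rwc'],k=[c['fx'],c['fy'],c['cx'],c['cy']])
    print(n,c['o'],c['fx'])
c=cap('wrist');print(c['T_tool_cam'],c['fx'])
E
```

```text
t 0.0 p [0.1838 0.5706 0.2176] F [-0.7 -0.3  0.2] M [0.01 0.01 0.02] w 0.0934
[[0.952, -0.001, 0.307], [-0.307, -0.002, 0.952], [-0.0, -1.0, -0.002]] q [ 1.17  0.13  1.49  0.    1.52 -0.09]
top [4.91705088e-01 7.74338920e-05 1.20448678e+00] 618.0142982626096
side [ 0.09463811 -0.64683624  0.64696876] 460.4286230949273
[[-1.02429693e-03  9.57593759e-01  2.88120015e-01 -8.11851474e-02]
 [-1.56002148e-03 -2.88121345e-01  9.57592636e-01 -1.65628518e-01]
 [ 9.99998259e-01  5.31385789e-04  1.78898864e-03 -1.53850849e-04]
 [ 0.00000000e+00  0.00000000e+00  0.00000000e+00  1.00000000e+00]] 405.0088008774589
```

View pics/top0.png

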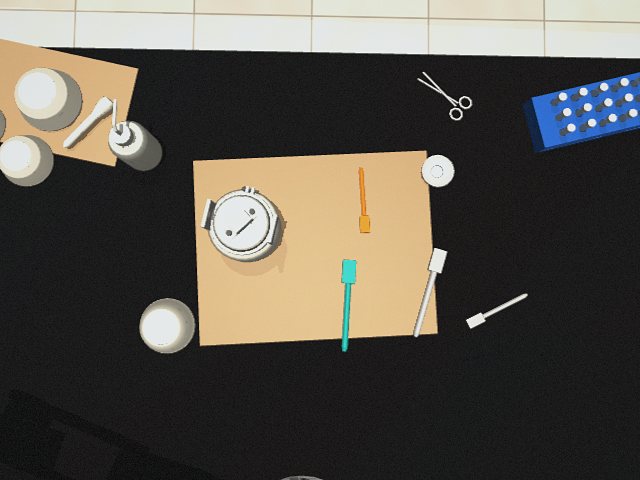

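View pics/side0.png

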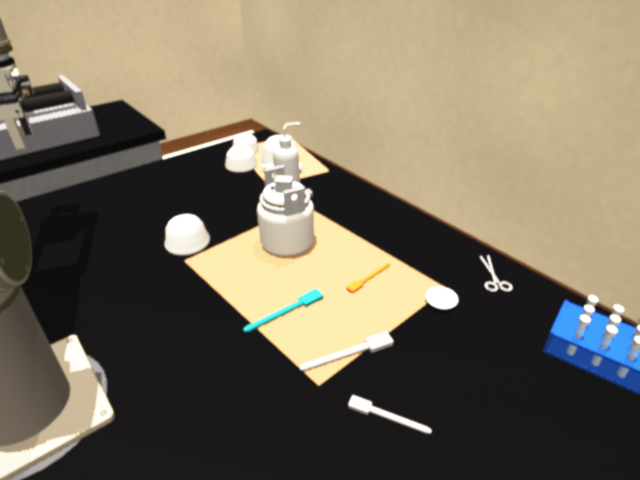

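The pictures show four bar-like things in the top view: orange (363,200), turquoise (348,305), white on the mat (430,290) and a smaller white one (497,310). The larger white one at (430,290) fits. The jar is at (243,225), with ears at (209,214) and (276,232). I'll confirm with an enlarged crop and measure.

```bash
python3 - <<'E'
from h import *
d=np.load('top0.npz'); W=d['W']; f=d['f']
def box(u0,u1,v0,v1,zlo,zhi,extra=None):
    S=W[v0:v1,u0:u1].reshape(-1,3); m=(S[:,2]>zlo)&(S[:,2]<zhi); return S[m]
print('table z',np.nanmedian(W[300:330,250:300,2]))
for nm,b in dict(bar=(405,455,240,345),small=(460,535,285,335)).items():
    S=box(*b,0.004,0.03)
    r=cv2.minAreaRect((S[:,:2]*1000).astype(np.float32)); print(nm,len(S),r, np.percentile(S[:,2],[50,95]))
# brightness mask version
for nm,b in dict(bar=(405,452,240,345),small=(460,535,285,335)).items():
    u0,u1,v0,v1=b; g=f[v0:v1,u0:u1]; m=(g.min(2)>150); 
    S=W[v0:v1,u0:u1][m]; r=cv2.minAreaRect((S[:,:2]*1000).astype(np.float32)); print(nm,m.sum(),r)
J=box(190,300,170,275,0.145,0.2)
print('ears+saddle',len(J))
H=box(190,300,170,275,0.163,0.18)
print(np.round(H[::max(1,len(H)//40)],3).tolist())
L=box(200,290,180,270,0.132,0.145); (c,r)=cv2.minEnclosingCircle((L[:,:2]*1000).astype(np.float32)); print('lid',c,r)
a=cv2.resize(f[165:275,185:305],None,fx=5,fy=5,interpolation=cv2.INTER_CUBIC)
b=cv2.resize(f[235:345,400:540],None,fx=2,fy=2)
im=np.zeros((550,800,3),np.uint8); im[:550,:600]=a; 
im[:220,520:800]=b
cv2.imwrite('pics/crop1.png',im)
E
```

```text
table z 0.0003876022090880671
bar 972 ((473.91253662109375, -244.5245819091797), (96.23184967041016, 201.25924682617188), 89.81661224365234) [0.01018474 0.01484237]
small 578 ((441.18609619140625, -376.5732421875), (94.9198989868164, 144.54833984375), 0.4994189441204071) [0.00707488 0.01207519]
bar 628 ((472.87164306640625, -239.74049377441406), (25.376846313476562, 175.53318786621094), 73.71739196777344)
small 337 ((442.1935119628906, -375.0728759765625), (18.645492553710938, 128.8763885498047), 27.196165084838867)
ears+saddle 767
[[0.628, 0.164, 0.17], [0.623, 0.164, 0.17], [0.617, 0.165, 0.174], [0.613, 0.167, 0.171], [0.609, 0.163, 0.171], [0.608, 0.107, 0.17], [0.607, 0.105, 0.165], [0.605, 0.103, 0.169], [0.603, 0.108, 0.173], [0.602, 0.164, 0.163], [0.601, 0.096, 0.174], [0.6, 0.113, 0.172], [0.601, 0.05, 0.171], [0.598, 0.108, 0.174], [0.596, 0.171, 0.171], [0.596, 0.108, 0.175], [0.597, 0.049, 0.17], [0.595, 0.113, 0.17], [0.595, 0.054, 0.172], [0.593, 0.118, 0.171], [0.593, 0.095, 0.171], [0.591, 0.123, 0.17], [0.592, 0.1, 0.168], [0.589, 0.13, 0.171], [0.59, 0.106, 0.172], [0.587, 0.169, 0.172], [0.588, 0.111, 0.172], [0.586, 0.173, 0.169], [0.586, 0.111, 0.172], [0.584, 0.17, 0.168], [0.585, 0.106, 0.171], [0.583, 0.126, 0.168], [0.583, 0.103, 0.166], [0.581, 0.111, 0.171], [0.58, 0.114, 0.171], [0.578, 0.115, 0.169], [0.576, 0.111, 0.171], [0.575, 0.054, 0.173], [0.57, 0.054, 0.17], [0.564, 0.059, 0.168], [0.558, 0.059, 0.171]]
lid (591.96533203125, 110.50814056396484) 63.85612487792969
```

View pics/crop1.png

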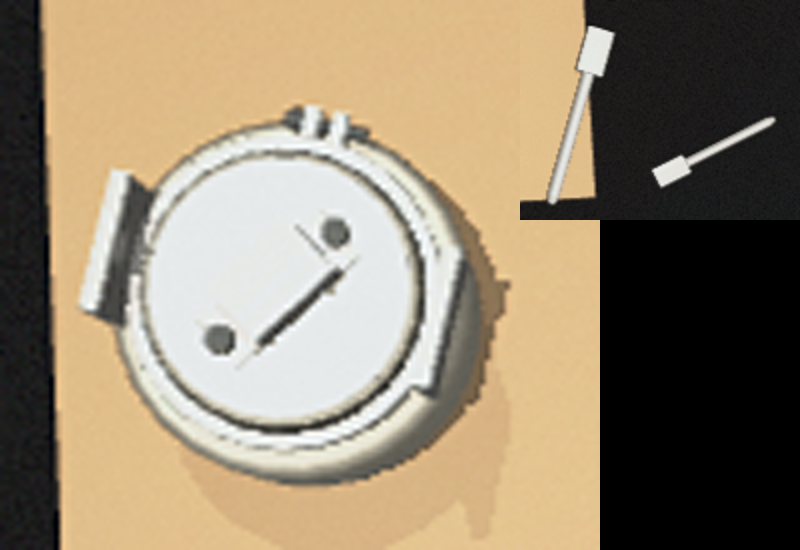

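The enlarged crop confirms the white bar on the mat (paddle ~(437,260), nose ~(416,335), 176 long) as the larger one. The saddle's long side runs along the dark line, lid turn ~0.7; the ears are turned ~-0.2. I'll write a planning helper and move over the jar for a closer look.

```bash
cat >> h.py <<'E'
import json
def plan(pos,yaw,n,fing,p0=None,y0=None):
    "rows (world target, tool down, jaw dir=(cos yaw,sin yaw)) split in n equal rows"
    s=st(); R=rot(s['orientation']); p=np.array(s['tool_pos']) if p0 is None else np.array(p0)
    if y0 is not None: R=Rdown(y0)
    Rt=Rdown(yaw); rv=Ro.from_matrix(R.T@Rt).as_rotvec()
    d=(np.array(pos)-p)/n*1000; rows=[]
    for i in range(n):
        Ri=R@Ro.from_rotvec(rv*i/n).as_matrix()
        rows.append([[round(float(x),1) for x in Ri.T@d],[round(float(x),4) for x in rv/n],fing])
    while len(rows)%8: rows.append([[0,0,0],[0,0,0],fing])
    for k in range(0,len(rows),8): print(json.dumps(rows[k:k+8]))
def Rdown(y):
    c,s=np.cos(y),np.sin(y); return np.array([[s,0,c],[-c,0,s],[0,-1,0]])
E
python3 -c "
from h import *
plan([.593,.111,.26],.72,16,1)"
```

```text
[[[33.2, -2.6, -19.5], [0.0001, 0.0337, 0.0], 1], [[33.8, -2.6, -18.4], [0.0001, 0.0337, 0.0], 1], [[34.4, -2.6, -17.2], [0.0001, 0.0337, 0.0], 1], [[34.9, -2.6, -16.1], [0.0001, 0.0337, 0.0], 1], [[35.5, -2.6, -14.9], [0.0001, 0.0337, 0.0], 1], [[36.0, -2.6, -13.7], [0.0001, 0.0337, 0.0], 1], [[36.4, -2.6, -12.5], [0.0001, 0.0337, 0.0], 1], [[36.8, -2.6, -11.2], [0.0001, 0.0337, 0.0], 1]]
[[[37.1, -2.6, -10.0], [0.0001, 0.0337, 0.0], 1], [[37.5, -2.6, -8.7], [0.0001, 0.0337, 0.0], 1], [[37.7, -2.6, -7.4], [0.0001, 0.0337, 0.0], 1], [[38.0, -2.6, -6.2], [0.0001, 0.0337, 0.0], 1], [[38.1, -2.6, -4.9], [0.0001, 0.0337, 0.0], 1], [[38.3, -2.6, -3.6], [0.0001, 0.0337, 0.0], 1], [[38.4, -2.6, -2.3], [0.0001, 0.0337, 0.0], 1], [[38.4, -2.6, -1.0], [0.0001, 0.0337, 0.0], 1]]
```

Request:
servo_tool(steps=[[[33,-4,-19.5],[0,0.034,0],1],[[34,-4,-18.5],[0,0.034,0],1],[[34.5,-4,-17],[0,0.034,0],1],[[35,-4,-16],[0,0.034,0],1],[[35.5,-2,-15],[0,0.034,0],1],[[36,-2,-13.5],[0,0.034,0],1],[[36.5,-2,-12.5],[0,0.034,0],1],[[37,-2,-11],[0,0.034,0],1]])

```text
clock: 1.15
tool_pos: [0.3896, 0.3399, 0.2424]
orientation: [-0.677, 0.677, -0.204, 0.204]
contact_force: [-0.1, 0.8, 0.1]
grip_width: 0.0929
```

Request:
servo_tool(steps=[[[37,-2,-10],[0,0.034,0],1],[[37.5,-2,-8.5],[0,0.034,0],1],[[37.5,-2,-7.5],[0,0.034,0],1],[[38,-2,-6],[0,0.034,0],1],[[38,-2,-5],[0,0.034,0],1],[[38.5,-2,-3.5],[0,0.034,0],1],[[38.5,-2,-2.5],[0,0.034,0],1],[[38.5,-2,-1],[0,0.034,0],1]])

```text
clock: 2.15
tool_pos: [0.5933, 0.1095, 0.2583]
orientation: [-0.643, 0.643, -0.294, 0.294]
contact_force: [0.6, 0.2, -0.4]
grip_width: 0.093
```

```bash
python3 - <<'E'
from h import *
pr()
c=cap('wrist'); W=cloud(c); np.savez('w1.npz',W=W,f=c['frame'],o=c['o'],Rwc=c['Rwc'],k=[c['fx'],c['fy'],c['cx'],c['cy']])
cv2.imwrite('pics/w1.png',c['frame'])
z=W[...,2]
print(np.histogram(z[np.isfinite(z)],bins=[.1,.13,.136,.142,.15,.16,.165,.168,.171,.174,.178]))
m=((z>.163)&(z<.178)).astype(np.uint8)
n,l,s,_=cv2.connectedComponentsWithStats(cv2.morphologyEx(m,cv2.MORPH_OPEN,np.ones((3,3))))
for i in range(1,n):
    if s[i,4]>80:
        S=W[l==i]; print(s[i],np.round(np.median(S,0),4),cv2.minAreaRect((S[:,:2]*1000).astype(np.float32)))
E
```

```text
t 2.15 p [0.5933 0.1095 0.2583] F [ 0.6  0.2 -0.4] M [-0.05  0.02  0.01] w 0.093
[[0.655, -0.001, 0.756], [-0.756, 0.0, 0.655], [-0.0, -1.0, -0.0]] q [ 0.1   0.13  1.42  0.    1.6  -0.62]
(array([8872,  837, 9998, 1142,  435,  260,  174, 1963, 1434,    0]), array([0.1  , 0.13 , 0.136, 0.142, 0.15 , 0.16 , 0.165, 0.168, 0.171,
       0.174, 0.178]))
[362 156  50  66 758] [0.6026 0.1663 0.1715] ((603.724609375, 166.18006896972656), (6.0155768394470215, 48.28070831298828), 77.69268798828125)
[ 296  211   39   57 2005] [0.5907 0.1115 0.1704] ((591.57958984375, 110.53703308105469), (24.009384155273438, 36.631797790527344), 43.64497756958008)
[222 258  52  59 891] [0.5787 0.056  0.171 ] ((579.6439208984375, 55.02888870239258), (7.1917009353637695, 48.6713752746582), 77.49970245361328)
```

View pics/w1.png

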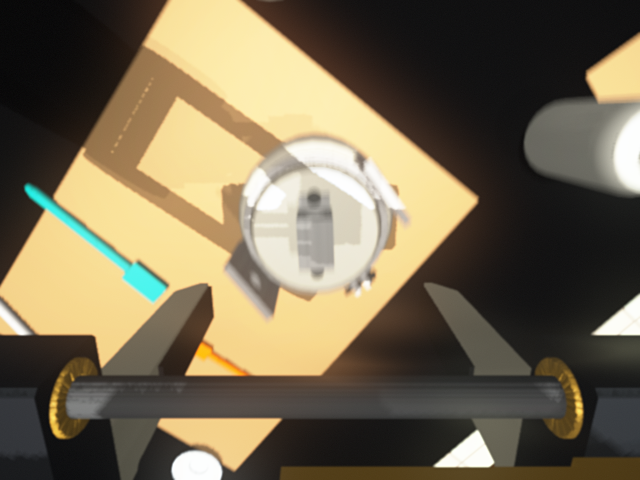

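The wrist view shows the jar at (318,215), with ears at (250,280) and (385,188) and the saddle at (318,237). The depth fits agree: axis at (591.6,110.6), ears turned -0.214, saddle at 0.762. Next I narrow the fingers and descend.

Request:
servo_tool(steps=[[[-2,5,-0.5],[0,-0.024,0],0.08],[[0,10,0],[0,-0.024,0],0.08],[[0,12,0],[0,0,0],0.08],[[0,12,0],[0,0,0],0.08],[[0,12,0],[0,0,0],0.08],[[0,10,0],[0,0,0],0.08],[[0,9,0],[0,0,0],0.08],[[0,5,0],[0,0,0],0.08]])

```text
clock: 3.2
tool_pos: [0.5909, 0.1117, 0.1829]
orientation: [-0.65, 0.65, -0.278, 0.278]
contact_force: [0.2, 0.7, 0.1]
grip_width: 0.0502
```

```bash
python3 -c "
from h import *
pr()"
```

```text
t 3.2 p [0.5909 0.1117 0.1829] F [0.2 0.7 0.1] M [-0.03  0.04  0.01] w 0.0502
[[0.691, -0.001, 0.723], [-0.723, -0.0, 0.691], [-0.0, -1.0, -0.0]] q [ 0.1   0.15  1.53 -0.    1.46 -0.66]
```

Request:
servo_tool(steps=[[[1,9,0],[0,0,0],0.08],[[0,9,0],[0,0,0],0.08],[[0,9,0],[0,0,0],0.08],[[0,8,0],[0,0,0],0.08],[[0,0,0],[0,0,0],-1],[[0,0,0],[0,0,0],-1],[[0,0,0],[0,0,0],-1],[[0,0,0],[0,0,0],-1]], squeeze=20)

```text
clock: 4.2
tool_pos: [0.5918, 0.1108, 0.149]
orientation: [-0.65, 0.65, -0.278, 0.278]
contact_force: [-2.1, -0.9, -0.3]
grip_width: 0.024
```

Request:
servo_tool(steps=[[[0,0,0],[0,0.122,0],-1],[[0,0,0],[0,0.122,0],-1],[[0,0,0],[0,0.122,0],-1],[[0,0,0],[0,0.122,0],-1],[[0,0,0],[0,0.122,0],-1],[[0,0,0],[0,0.122,0],-1],[[0,0,0],[0,0.122,0],-1],[[0,0,0],[0,0.122,0],-1]])

```text
clock: 5.2
tool_pos: [0.5924, 0.111, 0.1491]
orientation: [-0.443, 0.443, -0.551, 0.552]
contact_force: [1.7, -0.2, -1.0]
grip_width: 0.0238
```

```bash
python3 -c "
from h import *
pr()"
```

```text
t 5.2 p [0.5924 0.111  0.1491] F [ 1.7 -0.2 -1. ] M [-0.23 -0.19  0.1 ] w 0.0238
[[-0.215, 0.002, 0.977], [-0.977, -0.0, -0.215], [-0.0, -1.0, 0.002]] q [ 0.1   0.18  1.56 -0.    1.4   0.32]
```

Request:
servo_tool(steps=[[[0,0,0],[0,0,0],0.08],[[0,0,0],[0,0,0],0.08],[[0,0,0],[0,0,0],0.08],[[0,-15,0],[0,0,0],0.08],[[0,-25,0],[0,0,0],0.08],[[0,-30,0],[0,0,0],0.3],[[0,-25,0],[0,0,0],1],[[0,-15,0],[0,0,0],1]])

```text
clock: 6.2
tool_pos: [0.5925, 0.1111, 0.2615]
orientation: [-0.445, 0.443, -0.55, 0.551]
contact_force: [0.6, 0.0, -0.2]
grip_width: 0.0756
```

```bash
cat >> h.py <<'E'
def jar():
    c=cap('wrist'); W=cloud(c); z=W[...,2]
    m=((z>.163)&(z<.178)&(np.hypot(W[...,0]-.5917,W[...,1]-.1106)<.09)).astype(np.uint8)
    n,l,s,_=cv2.connectedComponentsWithStats(cv2.morphologyEx(m,cv2.MORPH_OPEN,np.ones((3,3))))
    for i in range(1,n):
        if s[i,4]>80:
            S=W[l==i]; r=cv2.minAreaRect((S[:,:2]*1000).astype(np.float32)); print(s[i],np.round(np.median(S,0),4),np.round(r[0],1),np.round(r[1],1),round(r[2],1),'rad',round(np.radians(r[2]),3),round(np.radians(r[2])-np.pi/2,3))
    return c,W
E
python3 - <<'E'
from h import *
pr(); jar()
# bar from top, mask white at bar height
d=np.load('top0.npz'); W=d['W']; f=d['f']
u0,u1,v0,v1=405,452,240,345; g=f[v0:v1,u0:u1]; m=(g.min(2)>150); S=W[v0:v1,u0:u1][m]
r=cv2.minAreaRect((S[:,:2]*1000).astype(np.float32)); print(np.round(cv2.boxPoints(r),1).tolist())
vx,vy,_,_=cv2.fitLine((S[:,:2]*1000).astype(np.float32),cv2.DIST_HUBER,0,.01,.01).ravel(); print(vx,vy)
P=np.median(S[S[:,0]>np.percentile(S[:,0],70)],0); print(P)
E
```

```text
t 6.2 p [0.5925 0.1111 0.2615] F [ 0.6  0.  -0.2] M [-0.08  0.05  0.01] w 0.0756
[[-0.211, 0.003, 0.977], [-0.977, 0.0, -0.211], [-0.001, -1.0, 0.003]] q [ 0.1   0.12  1.42 -0.    1.6   0.31]
[277 150  77  11 834] [0.6037 0.1668 0.1713] [603.5 166.5] [ 5.8 47.5] 77.9 rad 1.359 -0.212
[ 297  214   37   55 1949] [0.5918 0.1121 0.1704] [591.5 110.4] [37.1 24. ] 77.2 rad 1.347 -0.224
[281 311  68  14 890] [0.5794 0.0561 0.1709] [579.3  55.2] [ 7.6 47.7] 77.3 rad 1.35 -0.221
[[385.1000061035156, -227.3000030517578], [553.5999755859375, -276.5], [560.7000122070312, -252.1999969482422], [392.20001220703125, -203.0]]
0.0 0.0
[nan nan nan]
  return _methods._mean(a, axis=axis, dtype=dtype,
  ret = um.true_divide(
```

The lid is lined up: saddle -0.22, ears -0.215. Now to the bar.

```bash
python3 -c "
from h import *
plan([.5356,-.258,.11],1.287,16,1)"
```

```text
[[[23.3, 9.5, 1.3], [-0.0003, -0.0937, 0.0001], 1], [[23.3, 9.5, -0.9], [-0.0003, -0.0937, 0.0001], 1], [[23.2, 9.5, -3.0], [-0.0003, -0.0937, 0.0001], 1], [[22.8, 9.5, -5.2], [-0.0003, -0.0937, 0.0001], 1], [[22.2, 9.5, -7.3], [-0.0003, -0.0937, 0.0001], 1], [[21.4, 9.5, -9.3], [-0.0003, -0.0937, 0.0001], 1], [[20.4, 9.5, -11.3], [-0.0003, -0.0937, 0.0001], 1], [[19.3, 9.5, -13.2], [-0.0003, -0.0937, 0.0001], 1]]
[[[18.0, 9.5, -14.9], [-0.0003, -0.0937, 0.0001], 1], [[16.5, 9.5, -16.5], [-0.0003, -0.0937, 0.0001], 1], [[14.9, 9.5, -18.0], [-0.0003, -0.0937, 0.0001], 1], [[13.1, 9.5, -19.3], [-0.0003, -0.0937, 0.0001], 1], [[11.3, 9.5, -20.5], [-0.0003, -0.0937, 0.0001], 1], [[9.3, 9.5, -21.4], [-0.0003, -0.0937, 0.0001], 1], [[7.3, 9.6, -22.2], [-0.0003, -0.0937, 0.0001], 1], [[5.2, 9.6, -22.8], [-0.0003, -0.0937, 0.0001], 1]]
```

Request:
servo_tool(steps=[[[23.5,0,1],[0,-0.094,0],1],[[23.5,0,-1],[0,-0.094,0],1],[[23,0,-3],[0,-0.094,0],1],[[23,0,-5],[0,-0.094,0],1],[[22,13,-7.5],[0,-0.094,0],1],[[21.5,13,-9.5],[0,-0.094,0],1],[[20.5,13,-11.5],[0,-0.094,0],1],[[19.5,13,-13],[0,-0.094,0],1]])

```text
clock: 7.25
tool_pos: [0.5618, -0.0747, 0.2055]
orientation: [-0.616, 0.616, -0.348, 0.347]
contact_force: [-0.5, 0.3, -0.6]
grip_width: 0.0927
```

Request:
servo_tool(steps=[[[18,13,-15],[0,-0.094,0],1],[[16.5,13,-16.5],[0,-0.094,0],1],[[15,13,-18],[0,-0.094,0],1],[[13,13,-19.5],[0,-0.094,0],1],[[11.5,13,-20.5],[0,-0.094,0],1],[[9.5,13,-21.5],[0,-0.094,0],1],[[7.5,12,-22],[0,-0.094,0],1],[[5,9,-23],[0,-0.094,0],1]])

```text
clock: 8.25
tool_pos: [0.5334, -0.2597, 0.1063]
orientation: [0.701, -0.7, 0.098, -0.097]
contact_force: [-0.6, 0.1, 0.3]
grip_width: 0.0933
```

```bash
python3 - <<'E'
from h import *
pr()
c=cap('wrist'); W=cloud(c); f=c['frame']; cv2.imwrite('pics/w2.png',f); np.savez('w2.npz',W=W,f=f)
q=proj(c,np.array([[.5356,-.258,.012],[.3887,-.2151,.006],[.557,-.264,.012]])); print(q)
z=W[...,2]; D=np.array([-.96,.28]); a=(W[...,:2]-[.5356,-.258])@D; b=(W[...,:2]-[.5356,-.258])@np.array([-.28,-.96])
m=(z>.006)&(z<.02)&(np.abs(b)<.03)&(a>-.05)&(a<.18)&(f.min(2)>110)
S=W[m]; r=cv2.minAreaRect((S[:,:2]*1000).astype(np.float32)); print(m.sum(),r,np.round(cv2.boxPoints(r),1).tolist(),np.percentile(S[:,2],[50,95]))
E
```

```text
t 8.25 p [ 0.5334 -0.2597  0.1063] F [-0.6  0.1  0.3] M [-0.03 -0.    0.  ] w 0.0933
[[0.962, -0.001, 0.273], [-0.273, 0.001, 0.962], [-0.002, -1.0, 0.0]] q [-0.54  0.19  1.63  0.    1.32 -1.83]
[[318.53045699 243.14228574]
 [321.24263728 -11.72929653]
 [318.53601334 273.87739629]]
6279 ((475.5797119140625, -240.837158203125), (25.371400833129883, 168.3974609375), 73.49896240234375) [[391.20001220703125, -229.10000610351562], [552.7000122070312, -276.8999938964844], [559.9000244140625, -252.60000610351562], [398.5, -204.8000030517578]] [0.01107588 0.01246495]
```

View pics/w2.png

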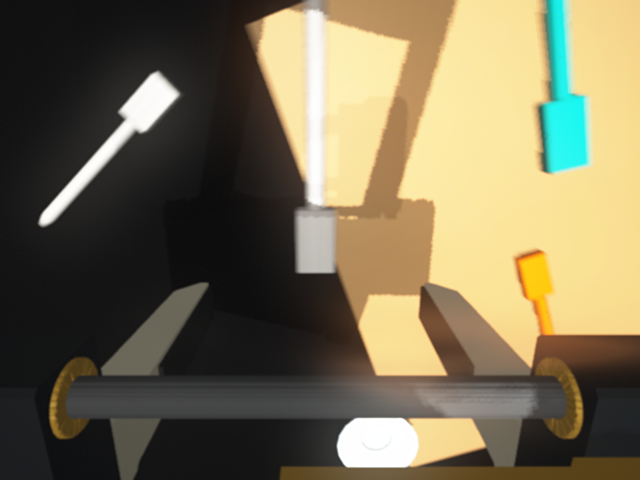

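The wrist view shows the wanted bar (paddle at (316,240), rod upward) centred between the fingers. The small white look-alike at (150,100) and the dish at (377,440) are clear of them.

Request:
servo_tool(steps=[[[1,12,0],[0,0.011,0],0.3],[[0,15,0],[0,0,0],0.3],[[0,15,0],[0,0,0],0.3],[[0,15,0],[0,0,0],0.3],[[0,15,0],[0,0,0],0.3],[[0,12,0],[0,0,0],0.3],[[0,8,0],[0,0,0],0.3],[[0,0,0],[0,0,0],0.3]])

```text
clock: 9.3
tool_pos: [0.5347, -0.2594, 0.0149]
orientation: [0.7, -0.699, 0.103, -0.102]
contact_force: [0.2, 0.6, 0.7]
grip_width: 0.0604
```

```bash
python3 -c "
from h import *
pr();pr()"
```

```text
t 9.3 p [ 0.5347 -0.2594  0.0149] F [0.2 0.6 0.7] M [ 0.   -0.01  0.  ] w 0.0604
[[0.958, -0.001, 0.287], [-0.287, 0.001, 0.958], [-0.001, -1.0, 0.0]] q [-0.54  0.3   1.68 -0.    1.16 -1.82]
t 9.3 p [ 0.5347 -0.2594  0.0149] F [0.2 0.6 0.7] M [ 0.   -0.01  0.  ] w 0.0604
[[0.958, -0.001, 0.287], [-0.287, 0.001, 0.958], [-0.001, -1.0, 0.0]] q [-0.54  0.3   1.68 -0.    1.16 -1.82]
```

Request:
servo_tool(steps=[[[0,5,0],[0,0,0],0.3],[[0,4,0],[0,0,0],0.3],[[0,2.5,0],[0,0,0],0.3],[[0,0,0],[0,0,0],-1],[[0,0,0],[0,0,0],-1],[[0,0,0],[0,0,0],-1],[[0,0,0],[0,0,0],-1],[[0,0,0],[0,0,0],-1]], squeeze=50)

```text
clock: 10.3
tool_pos: [0.5353, -0.2597, 0.0043]
orientation: [-0.7, 0.7, -0.102, 0.103]
contact_force: [-0.0, 0.7, 0.3]
grip_width: 0.0252
```

```bash
python3 -c "
from h import *
pr()
plan([.5347,-.2594,.1],1.28,8,-1)"
```

```text
t 10.3 p [ 0.5353 -0.2597  0.0043] F [-0.   0.7  0.3] M [ 0.11 -0.03  0.01] w 0.0252
[[0.958, 0.0, 0.287], [-0.287, -0.0, 0.958], [0.0, -1.0, 0.0]] q [-0.54  0.32  1.68  0.    1.14 -1.82]
[[[-0.1, -12.0, 0.0], [-0.0, -0.0, 0.0], -1], [[-0.1, -12.0, 0.0], [-0.0, -0.0, 0.0], -1], [[-0.1, -12.0, 0.0], [-0.0, -0.0, 0.0], -1], [[-0.1, -12.0, 0.0], [-0.0, -0.0, 0.0], -1], [[-0.1, -12.0, 0.0], [-0.0, -0.0, 0.0], -1], [[-0.1, -12.0, 0.0], [-0.0, -0.0, 0.0], -1], [[-0.1, -12.0, 0.0], [-0.0, -0.0, 0.0], -1], [[-0.1, -12.0, 0.0], [-0.0, -0.0, 0.0], -1]]
```

Request:
servo_tool(steps=[[[0,-4,0],[0,0,0],-1],[[0,-8,0],[0,0,0],-1],[[0,-15,0],[0,0,0],-1],[[0,-15,0],[0,0,0],-1],[[0,-20,0],[0,0,0],-1],[[0,-20,0],[0,0,0],-1],[[0,-15,0],[0,0,0],-1],[[0,-8,0],[0,0,0],-1]])

```text
clock: 11.3
tool_pos: [0.5357, -0.26, 0.1108]
orientation: [-0.699, 0.7, -0.102, 0.103]
contact_force: [0.3, -1.0, -1.8]
grip_width: 0.0251
```

```bash
python3 - <<'E'
from h import *
pr()
plan([.542,-.1175,.152],-.214,16,-1)
E
```

```text
t 11.3 p [ 0.5357 -0.26    0.1108] F [ 0.3 -1.  -1.8] M [ 0.05 -0.08  0.  ] w 0.0251
[[0.958, 0.001, 0.287], [-0.287, -0.001, 0.958], [0.002, -1.0, -0.0]] q [-0.54  0.19  1.62 -0.    1.33 -1.82]
[[[-2.2, -2.6, 8.6], [-0.0001, 0.0934, 0.0001], -1], [[-3.0, -2.6, 8.4], [-0.0001, 0.0934, 0.0001], -1], [[-3.7, -2.6, 8.1], [-0.0001, 0.0934, 0.0001], -1], [[-4.5, -2.6, 7.7], [-0.0001, 0.0934, 0.0001], -1], [[-5.2, -2.6, 7.3], [-0.0001, 0.0934, 0.0001], -1], [[-5.8, -2.6, 6.7], [-0.0001, 0.0934, 0.0001], -1], [[-6.4, -2.6, 6.2], [-0.0001, 0.0934, 0.0001], -1], [[-7.0, -2.6, 5.5], [-0.0001, 0.0934, 0.0001], -1]]
[[[-7.5, -2.6, 4.9], [-0.0001, 0.0934, 0.0001], -1], [[-7.9, -2.6, 4.1], [-0.0001, 0.0934, 0.0001], -1], [[-8.2, -2.6, 3.4], [-0.0001, 0.0934, 0.0001], -1], [[-8.5, -2.6, 2.6], [-0.0001, 0.0934, 0.0001], -1], [[-8.7, -2.6, 1.8], [-0.0001, 0.0934, 0.0001], -1], [[-8.9, -2.6, 1.0], [-0.0001, 0.0934, 0.0001], -1], [[-8.9, -2.6, 0.2], [-0.0001, 0.0934, 0.0001], -1], [[-8.9, -2.6, -0.7], [-0.0001, 0.0934, 0.0001], -1]]
```

Request:
servo_tool(steps=[[[-2,-3,8.5],[0,0.0935,0],-1],[[-3,-3,8.5],[0,0.0935,0],-1],[[-3.5,-3,8],[0,0.0935,0],-1],[[-4.5,-3,7.5],[0,0.0935,0],-1],[[-5,-3,7],[0,0.0935,0],-1],[[-6,-3,7],[0,0.0935,0],-1],[[-6.5,-2,6],[0,0.0935,0],-1],[[-7,-2,5.5],[0,0.0935,0],-1]])

```text
clock: 12.3
tool_pos: [0.5379, -0.1885, 0.1308]
orientation: [-0.613, 0.613, -0.352, 0.352]
contact_force: [-0.3, -0.8, -1.3]
grip_width: 0.0254
```

Request:
servo_tool(steps=[[[-7.5,-2,5],[0,0.0935,0],-1],[[-8,-2,4],[0,0.0935,0],-1],[[-8,-2,3.5],[0,0.0935,0],-1],[[-8.5,-2,2.5],[0,0.0935,0],-1],[[-8.5,-2,2],[0,0.0935,0],-1],[[-9,-3,1],[0,0.0935,0],-1],[[-9,-3,0],[0,0.0935,0],-1],[[-9,-3,-0.5],[0,0.0935,0],-1]])

```text
clock: 13.3
tool_pos: [0.5414, -0.1173, 0.1498]
orientation: [0.442, -0.443, 0.552, -0.551]
contact_force: [-0.6, -0.6, -1.7]
grip_width: 0.0251
```

```bash
cat >> h.py <<'E'
C=np.array([.5916,.1106])
def bar(c,W,D=np.array([.2124,.9772])):
    "bar axis in hole frame: a along D from axis, b lateral (+ = D turned clockwise, ~+x), z"
    N=np.array([D[1],-D[0]]); q=W[...,:2]-C; a=q@D; b=q@N; z=W[...,2]
    m=(np.abs(b)<.015)&(a<-.066)&(a>-.25)&(z>.13)&(z<.18)
    for lo in np.arange(-.24,-.06,.015):
        k=m&(a>=lo)&(a<lo+.015)
        if k.sum()>20: print('a %.3f n %d  edges %.4f %.4f mid %.4f ztop %.4f'%(lo+.0075,k.sum(),*np.percentile(b[k],[1,99]),np.percentile(b[k],[1,99]).mean(),np.percentile(z[k],85)))
    print('nose a',np.sort(a[m])[-5:] if m.any() else None)
def hp():
    s=st(); q=np.array(s['tool_pos'][:2])-C; D=np.array([.2124,.9772]); R=rot(s['orientation'])
    print('tcp a %.4f b %.4f z %.4f yaw %.4f'%(q@D,q@np.array([D[1],-D[0]]),s['tool_pos'][2],np.arctan2(R[1,2],R[0,2])),'clk',s['clock'],'F(a,b,z)',np.round([np.dot(s['contact_force'][:2],D),np.dot(s['contact_force'][:2],[D[1],-D[0]]),s['contact_force'][2]],1))
E
python3 - <<'E'
from h import *
pr();hp()
c,W=jar(); bar(c,W); cv2.imwrite('pics/w3.png',c['frame']); np.savez('w3.npz',W=W)
E
```

```text
t 13.3 p [ 0.5414 -0.1173  0.1498] F [-0.6 -0.6 -1.7] M [-0.06  0.12  0.04] w 0.0251
[[-0.217, -0.001, 0.976], [-0.976, 0.0, -0.217], [-0.0, -1.0, -0.001]] q [-0.31  0.05  1.7  -0.    1.39 -0.09]
tcp a -0.2333 b -0.0006 z 0.1498 yaw -0.2191 clk 13.3 F(a,b,z) [-0.7 -0.5 -1.7]
a -0.232 n 2366  edges -0.0147 0.0128 mid -0.0010 ztop 0.1643
a -0.217 n 2417  edges -0.0140 0.0147 mid 0.0003 ztop 0.1576
a -0.202 n 966  edges -0.0069 0.0046 mid -0.0011 ztop 0.1570
a -0.187 n 1057  edges -0.0071 0.0045 mid -0.0013 ztop 0.1569
a -0.172 n 1140  edges -0.0069 0.0048 mid -0.0010 ztop 0.1569
a -0.157 n 1229  edges -0.0069 0.0047 mid -0.0011 ztop 0.1569
a -0.142 n 1355  edges -0.0068 0.0050 mid -0.0009 ztop 0.1568
a -0.127 n 1460  edges -0.0066 0.0049 mid -0.0008 ztop 0.1567
a -0.112 n 632  edges -0.0068 0.0048 mid -0.0010 ztop 0.1567
nose a [-0.11362734 -0.11358464 -0.11349648 -0.11341499 -0.11319248]
```

View pics/w3.png

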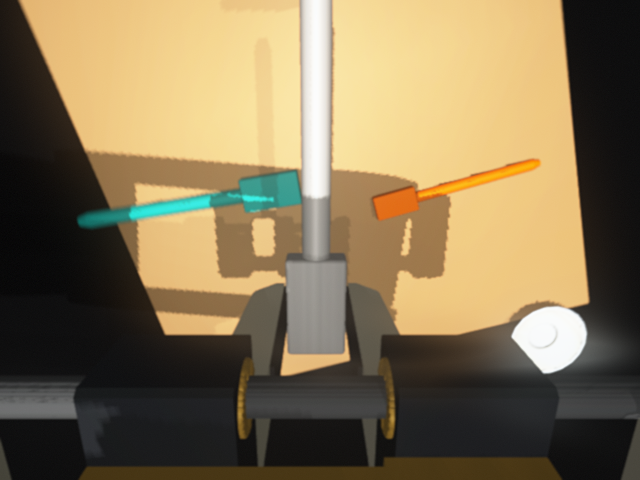

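The picture shows the bar level and straight in the grip (rod at column 316, paddle at (316,305)). The axis sits at z ~.1517 and ~1 mm to the left of the hole line. I'll correct that and approach the ear.

Request:
servo_tool(steps=[[[0,-1,0.5],[0,0,0],-1],[[0,-1.3,0.5],[0,0,0],-1],[[-4,0,0],[0,0,0],-1],[[-4,0,0],[0,0,0],-1],[[-4,0,0],[0,0,0],-1],[[-2,0,0],[0,0,0],-1],[[0,0,0],[0,0,0],-1],[[0,0,0],[0,0,0],-1]])

```text
clock: 14.35
tool_pos: [0.5458, -0.1042, 0.1524]
orientation: [-0.443, 0.443, -0.551, 0.551]
contact_force: [-0.7, 0.4, -2.3]
grip_width: 0.0253
```

```bash
python3 - <<'E'
from h import *
hp()
c=cap('wrist');W=cloud(c);bar(c,W)
s=cap('side'); f=s['frame']
D=np.array([.2124,.9772]); h=np.r_[C-.06*D,.154]; p=proj(s,h); print(p, proj(s,np.r_[C-.066*D,.154]))
x,y=np.round(p).astype(int); im=cv2.resize(f[y-50:y+40,x-60:x+60],None,fx=6,fy=6,interpolation=cv2.INTER_CUBIC); cv2.imwrite('pics/s3.png',im)
E
```

```text
tcp a -0.2197 b 0.0009 z 0.1524 yaw -0.2159 clk 14.35 F(a,b,z) [ 0.3 -0.8 -2.3]
a -0.232 n 1785  edges -0.0124 0.0129 mid 0.0003 ztop 0.1602
a -0.217 n 2487  edges -0.0146 0.0146 mid 0.0000 ztop 0.1670
a -0.202 n 2160  edges -0.0126 0.0128 mid 0.0001 ztop 0.1601
a -0.187 n 972  edges -0.0054 0.0060 mid 0.0003 ztop 0.1597
a -0.172 n 1062  edges -0.0057 0.0059 mid 0.0001 ztop 0.1595
a -0.157 n 1153  edges -0.0055 0.0061 mid 0.0003 ztop 0.1595
a -0.142 n 1242  edges -0.0057 0.0060 mid 0.0002 ztop 0.1594
a -0.127 n 1353  edges -0.0055 0.0062 mid 0.0003 ztop 0.1594
a -0.112 n 1484  edges -0.0054 0.0061 mid 0.0004 ztop 0.1594
a -0.097 n 490  edges -0.0056 0.0059 mid 0.0002 ztop 0.1592
nose a [-0.10001408 -0.09998555 -0.09989236 -0.09957666 -0.09935246]
[294.86835135 197.01333989] [296.01223712 198.28712283]
```

View pics/s3.png

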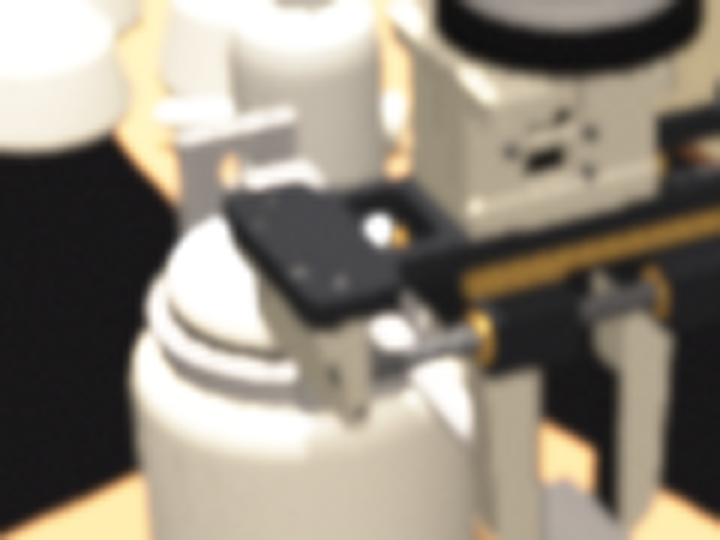

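The side crop shows the tool camera covering the ear hole (at about (350,385) in the crop), so I'll feel for it. By the wrist depth data the bar is on the hole line (b 0.2 mm, z ~.1545), with the nose ~6 mm short. First gentle probe.

Request:
servo_tool(steps=[[[-1.5,0,0],[0,0,0],-1],[[-1.5,0,0],[0,0,0],-1],[[-1.5,0,0],[0,0,0],-1],[[-1.5,0,0],[0,0,0],-1],[[-1,0,0],[0,0,0],-1],[[-1,0,0],[0,0,0],-1],[[-1,0,0],[0,0,0],-1],[[0,0,0],[0,0,0],-1]])

```text
clock: 15.45
tool_pos: [0.5478, -0.0953, 0.1524]
orientation: [0.443, -0.443, 0.551, -0.551]
contact_force: [-0.4, 0.8, -1.4]
grip_width: 0.0251
```

```bash
python3 -c "
from h import *
hp()"
```

```text
tcp a -0.2106 b 0.0009 z 0.1524 yaw -0.2159 clk 15.45 F(a,b,z) [ 0.7 -0.5 -1.4]
```

Request:
servo_tool(steps=[[[-1,0,0],[0,0,0],-1],[[-1,0,0],[0,0,0],-1],[[-1,0,0],[0,0,0],-1],[[-1,0,0],[0,0,0],-1],[[-1,0,0],[0,0,0],-1],[[-1,0,0],[0,0,0],-1],[[-1,0,0],[0,0,0],-1],[[0,0,0],[0,0,0],-1]])

```text
clock: 16.45
tool_pos: [0.5493, -0.0885, 0.1524]
orientation: [-0.443, 0.443, -0.551, 0.551]
contact_force: [0.0, -0.3, -0.9]
grip_width: 0.0253
```

```bash
python3 -c "
from h import *
hp();pr()"
```

```text
tcp a -0.2035 b 0.0010 z 0.1524 yaw -0.2159 clk 16.45 F(a,b,z) [-0.3  0.1 -0.9]
t 16.45 p [ 0.5493 -0.0885  0.1524] F [ 0.  -0.3 -0.9] M [-0.11  0.12 -0.  ] w 0.0253
[[-0.214, 0.0, 0.977], [-0.977, 0.0, -0.214], [-0.0, -1.0, 0.0]] q [-0.25  0.05  1.69  0.    1.4  -0.04]
```

The nose is in the ear without contact force. I'll continue in small steps.

Request:
servo_tool(steps=[[[-2,0,0],[0,0,0],-1],[[-2,0,0],[0,0,0],-1],[[-2,0,0],[0,0,0],-1],[[-2,0,0],[0,0,0],-1],[[-2,0,0],[0,0,0],-1],[[-2,0,0],[0,0,0],-1],[[-2,0,0],[0,0,0],-1],[[0,0,0],[0,0,0],-1]])

```text
clock: 17.45
tool_pos: [0.5523, -0.0747, 0.1524]
orientation: [0.443, -0.443, 0.551, -0.551]
contact_force: [0.4, 1.0, -1.6]
grip_width: 0.0255
```

```bash
python3 -c "
from h import *
hp();c,W=jar();bar(c,W);cv2.imwrite('pics/w4.png',c['frame'])"
```

```text
tcp a -0.1895 b 0.0010 z 0.1524 yaw -0.2158 clk 17.45 F(a,b,z) [ 1.   0.2 -1.6]
a -0.217 n 121  edges -0.0120 0.0126 mid 0.0003 ztop 0.1599
a -0.202 n 1776  edges -0.0123 0.0130 mid 0.0003 ztop 0.1603
a -0.187 n 2453  edges -0.0146 0.0146 mid -0.0000 ztop 0.1667
a -0.172 n 2191  edges -0.0137 0.0132 mid -0.0003 ztop 0.1601
a -0.157 n 969  edges -0.0053 0.0061 mid 0.0004 ztop 0.1596
a -0.142 n 1063  edges -0.0056 0.0059 mid 0.0002 ztop 0.1596
a -0.127 n 1158  edges -0.0054 0.0062 mid 0.0004 ztop 0.1595
a -0.112 n 1233  edges -0.0056 0.0061 mid 0.0002 ztop 0.1595
a -0.097 n 1366  edges -0.0055 0.0063 mid 0.0004 ztop 0.1595
a -0.082 n 1477  edges -0.0053 0.0062 mid 0.0004 ztop 0.1594
a -0.067 n 517  edges -0.0055 0.0060 mid 0.0003 ztop 0.1593
nose a [-0.06977955 -0.06972497 -0.06943384 -0.06940373 -0.06938696]
```

Request:
servo_tool(steps=[[[-3,0,0],[0,0,0],-1],[[-3,0,0],[0,0,0],-1],[[-3,0,0],[0,0,0],-1],[[-3,0,0],[0,0,0],-1],[[-2,0,0],[0,0,0],-1],[[-2,0,0],[0,0,0],-1],[[-2,0,0],[0,0,0],-1],[[0,0,0],[0,0,0],-1]])

```text
clock: 18.5
tool_pos: [0.5562, -0.0572, 0.1524]
orientation: [0.443, -0.443, 0.551, -0.551]
contact_force: [1.0, -0.3, -1.8]
grip_width: 0.0253
```

```bash
python3 -c "
from h import *
hp()"
```

```text
tcp a -0.1715 b 0.0010 z 0.1524 yaw -0.2158 clk 18.5 F(a,b,z) [-0.1  1.1 -1.8]
```

Request:
servo_tool(steps=[[[-2,0,0],[0,0,0],-1],[[-2,0,0],[0,0,0],-1],[[-2,0,0],[0,0,0],-1],[[-2,0,0],[0,0,0],-1],[[-2,0,0],[0,0,0],-1],[[-2,0,0],[0,0,0],-1],[[-2,0,0],[0,0,0],-1],[[0,0,0],[0,0,0],-1]])

```text
clock: 19.5
tool_pos: [0.5592, -0.0435, 0.1524]
orientation: [0.443, -0.443, 0.551, -0.551]
contact_force: [-0.1, 0.0, -1.2]
grip_width: 0.0255
```

```bash
python3 -c "
from h import *
hp()"
```

```text
tcp a -0.1574 b 0.0010 z 0.1524 yaw -0.2158 clk 19.5 F(a,b,z) [ 0.  -0.1 -1.2]
```

Inside the saddle with no resistance. On through it.

Request:
servo_tool(steps=[[[-3,0,0],[0,0,0],-1],[[-3,0,0],[0,0,0],-1],[[-3,0,0],[0,0,0],-1],[[-3,0,0],[0,0,0],-1],[[-3,0,0],[0,0,0],-1],[[-3,0,0],[0,0,0],-1],[[-3,0,0],[0,0,0],-1],[[0,0,0],[0,0,0],-1]])

```text
clock: 20.5
tool_pos: [0.5637, -0.0229, 0.1525]
orientation: [-0.443, 0.443, -0.551, 0.551]
contact_force: [0.1, 0.3, -1.1]
grip_width: 0.0252
```

```bash
python3 -c "
from h import *
hp()"
```

```text
tcp a -0.1363 b 0.0011 z 0.1525 yaw -0.2157 clk 20.5 F(a,b,z) [ 0.4  0.1 -1.1]
```

Request:
servo_tool(steps=[[[-4,0,0],[0,0,0],-1],[[-4,0,0],[0,0,0],-1],[[-4,0,0],[0,0,0],-1],[[-4,0,0],[0,0,0],-1],[[-4,0,0],[0,0,0],-1],[[-4,0,0],[0,0,0],-1],[[-3,0,0],[0,0,0],-1],[[0,0,0],[0,0,0],-1]])

```text
clock: 21.5
tool_pos: [0.5695, 0.0035, 0.1524]
orientation: [0.443, -0.443, 0.551, -0.551]
contact_force: [0.3, 0.3, -1.5]
grip_width: 0.0255
```

```bash
python3 -c "
from h import *
hp();c,W=jar();bar(c,W)"
```

```text
tcp a -0.1093 b 0.0011 z 0.1524 yaw -0.2157 clk 21.5 F(a,b,z) [ 0.3  0.2 -1.5]
[ 277    0   75   85 6078] [0.5905 0.1055 0.1705] [590.4 105.3] [25.6 24.1] 77.1 rad 1.346 -0.225
[ 249  184  131   20 2500] [0.5796 0.0554 0.1714] [579.5  54.9] [ 6.2 48.1] 77.6 rad 1.354 -0.216
a -0.127 n 1263  edges -0.0121 0.0131 mid 0.0005 ztop 0.1601
a -0.112 n 2026  edges -0.0122 0.0132 mid 0.0005 ztop 0.1606
a -0.097 n 2400  edges -0.0147 0.0147 mid 0.0000 ztop 0.1609
a -0.082 n 1473  edges -0.0119 0.0128 mid 0.0005 ztop 0.1599
a -0.067 n 607  edges -0.0055 0.0061 mid 0.0003 ztop 0.1598
nose a [-0.06603445 -0.0660268  -0.06600449 -0.06600192 -0.0660006 ]
```

Request:
servo_tool(steps=[[[-2,0,0],[0,0,0],-1],[[-2,0,0],[0,0,0],-1],[[-2,0,0],[0,0,0],-1],[[-2,0,0],[0,0,0],-1],[[-2,0,0],[0,0,0],-1],[[-2,0,0],[0,0,0],-1],[[-1,0,0],[0,0,0],-1],[[0,0,0],[0,0,0],-1]])

```text
clock: 22.55
tool_pos: [0.5722, 0.0161, 0.1524]
orientation: [0.443, -0.443, 0.551, -0.551]
contact_force: [-0.1, 0.7, -0.2]
grip_width: 0.0253
```

```bash
python3 -c "
from h import *
hp();pr()"
```

```text
tcp a -0.0965 b 0.0011 z 0.1524 yaw -0.2159 clk 22.55 F(a,b,z) [ 0.7 -0.3 -0.2]
t 22.55 p [0.5722 0.0161 0.1524] F [-0.1  0.7 -0.2] M [-0.04  0.05  0.01] w 0.0253
[[-0.214, -0.0, 0.977], [-0.977, 0.0, -0.214], [-0.0, -1.0, -0.0]] q [-0.06  0.1   1.65  0.    1.4   0.15]
```

Request:
servo_tool(steps=[[[-1.5,0,0],[0,0,0],-1],[[-1.5,0,0],[0,0,0],-1],[[-1.5,0,0],[0,0,0],-1],[[-1.5,0,0],[0,0,0],-1],[[-1.5,0,0],[0,0,0],-1],[[-1.5,0,0],[0,0,0],-1],[[-1,0,0],[0,0,0],-1],[[0,0,0],[0,0,0],-1]])

```text
clock: 23.55
tool_pos: [0.5744, 0.0258, 0.1524]
orientation: [0.443, -0.443, 0.551, -0.551]
contact_force: [0.7, 0.2, -1.5]
grip_width: 0.0254
```

```bash
python3 -c "
from h import *
hp()"
```

```text
tcp a -0.0865 b 0.0012 z 0.1524 yaw -0.2159 clk 23.55 F(a,b,z) [ 0.3  0.7 -1.5]
```

Now the last few mm, in fine steps, watching for the shoulder contact.

Request:
servo_tool(steps=[[[-0.5,0,0],[0,0,0],-1],[[-0.5,0,0],[0,0,0],-1],[[-0.5,0,0],[0,0,0],-1],[[-0.5,0,0],[0,0,0],-1],[[-0.5,0,0],[0,0,0],-1],[[-0.5,0,0],[0,0,0],-1],[[0,0,0],[0,0,0],-1],[[0,0,0],[0,0,0],-1]])

```text
clock: 24.55
tool_pos: [0.5751, 0.0287, 0.1525]
orientation: [-0.443, 0.443, -0.551, 0.551]
contact_force: [0.1, -0.1, -0.1]
grip_width: 0.025
```

```bash
python3 -c "
from h import *
hp()"
```

```text
tcp a -0.0836 b 0.0012 z 0.1525 yaw -0.2159 clk 24.55 F(a,b,z) [-0.1  0.1 -0.1]
```

Request:
servo_tool(steps=[[[-0.4,0,0],[0,0,0],-1],[[0,0,0],[0,0,0],-1],[[-0.4,0,0],[0,0,0],-1],[[0,0,0],[0,0,0],-1],[[-0.4,0,0],[0,0,0],-1],[[0,0,0],[0,0,0],-1],[[-0.3,0,0],[0,0,0],-1],[[0,0,0],[0,0,0],-1]])

```text
clock: 25.55
tool_pos: [0.5752, 0.0296, 0.1524]
orientation: [-0.443, 0.443, -0.551, 0.551]
contact_force: [-1.9, -4.4, 0.7]
grip_width: 0.025
```

```bash
python3 -c "
from h import *
hp()"
```

```text
tcp a -0.0826 b 0.0012 z 0.1524 yaw -0.2162 clk 25.55 F(a,b,z) [-4.7 -0.9  0.7]
```

Request:
servo_tool(steps=[[[-0.3,0,0],[0,0,0],-1],[[0,0,0],[0,0,0],-1],[[-0.2,0,0],[0,0,0],-1],[[0,0,0],[0,0,0],-1],[[0,0,0],[0,0,0],-1],[[0,0,0],[0,0,0],-1],[[0,0,0],[0,0,0],-1],[[0,0,0],[0,0,0],-1]])

```text
clock: 26.55
tool_pos: [0.5752, 0.0296, 0.1524]
orientation: [-0.443, 0.444, -0.551, 0.551]
contact_force: [-2.3, -7.4, -0.3]
grip_width: 0.0249
```

```bash
python3 - <<'E'
from h import *
hp()
c=cap('wrist');W=cloud(c);D=np.array([.2124,.9772]);N=np.array([D[1],-D[0]]);q=W[...,:2]-C;a=q@D;b=q@N;z=W[...,2]
m=(abs(b)>.008)&(abs(b)<.0115)&(z>.156)&(z<.164)&(a<-.055); print('paddle front a',np.percentile(a[m],[95,99,100]),m.sum())
e=(z>.168)&(z<.176)&(abs(b)<.02)&(a<-.045); print('ear outer a',np.percentile(a[e],[1,5,50,95,99]))
E
```

```text
tcp a -0.0826 b 0.0012 z 0.1524 yaw -0.2165 clk 26.55 F(a,b,z) [-7.7 -0.7 -0.3]
paddle front a [-0.06675519 -0.06532113 -0.06451727] 1327
ear outer a [-0.08796728 -0.07505236 -0.05748803 -0.05407678 -0.05388038]
```

The shoulder is firmly stopped: force rose from 4.7 to 7.7 N with no further travel, TCP at a = -82.6 mm against -82.5 expected. I'll release and withdraw upward.

Request:
servo_tool(steps=[[[0,0,0],[0,0,0],0.2],[[0,0,0],[0,0,0],0.2],[[0,0,0],[0,0,0],0.2],[[0,0,0],[0,0,0],0.2],[[0,-5,0],[0,0,0],0.2],[[0,-15,0],[0,0,0],0.2],[[5,-25,0],[0,0,0],0.2],[[10,-30,0],[0,0,0],0.2]])

```text
clock: 27.6
tool_pos: [0.5721, 0.0161, 0.229]
orientation: [0.443, -0.443, 0.551, -0.551]
contact_force: [0.7, -0.1, -0.3]
grip_width: 0.0561
```

Request:
servo_tool(steps=[[[25,-15,0],[0,0,0],0.2],[[30,-10,0],[0,0,0],0.2],[[30,0,0],[0,0,0],0.2],[[30,0,0],[0,0,0],0.2],[[25,0,0],[0,0,0],0.2],[[20,0,0],[0,0,0],0.2],[[10,0,0],[0,0,0],0.2],[[0,0,0],[0,0,0],0.2]])

```text
clock: 28.6
tool_pos: [0.5358, -0.1504, 0.2527]
orientation: [-0.443, 0.443, -0.551, 0.551]
contact_force: [-0.1, 0.4, -0.9]
grip_width: 0.0556
```

```bash
python3 - <<'E'
from h import *
hp()
ims=[]
for n in ['top','side']:
    c=cap(n); f=c['frame']; D=np.array([.2124,.9772])
    p=np.round(proj(c,np.r_[C,.154])).astype(int); x,y=p
    ims.append(cv2.resize(f[y-65:y+65,x-65:x+65],(400,400),interpolation=cv2.INTER_CUBIC))
    if n=='top':
        W=cloud(c); N=np.array([D[1],-D[0]]);q=W[...,:2]-C;a=q@D;b=q@N;z=W[...,2]
        m=(abs(b)<.012)&(z>.150)&(z<.164)&(a<-.06)&(a>-.13); print('paddle a range',np.percentile(a[m],[1,99]),m.sum())
        m=(abs(b)<.01)&(z>.14)&(z<.164)&(a>.058)&(a<.12); print('nose a range',np.percentile(a[m],[1,99]),m.sum())
cv2.imwrite('pics/end.png',np.hstack(ims))
E
```

```text
tcp a -0.2669 b 0.0009 z 0.2527 yaw -0.2168 clk 28.6 F(a,b,z) [ 0.4 -0.2 -0.9]
paddle a range [-0.10432441 -0.06040994] 377
nose a range [0.06251682 0.07112312] 26
```

View pics/end.png

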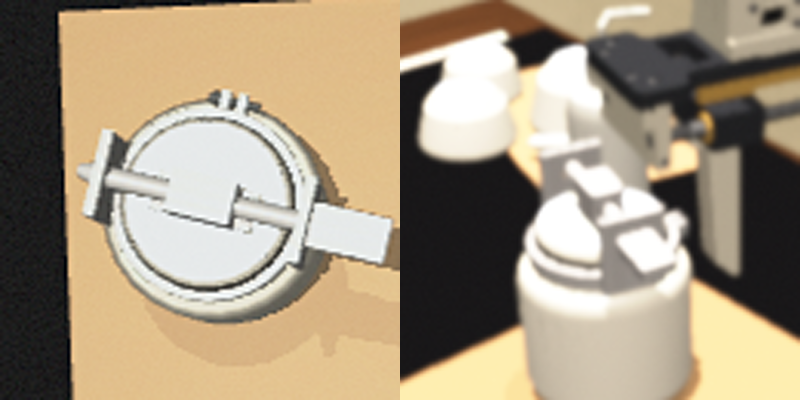

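The picture shows the bar through both ears and the saddle, with the paddle against the right ear (~(312,225)), the nose out past the left ear (~(82,170)) and the gripper clear. Depth puts the paddle front at -60.4 mm, where the ear face is at -60, and the nose at ~71. Handing in.

```bash
python3 -c "
from h import *
print(ctrl.job_done())"
```

```text
the job is handed in; nothing more can be done
None
```

The jar is closed and the job is handed in. I turned the lid from 0.76 to about -0.22 rad to line its saddle up with the ears, which stood turned about -0.215. Then I picked up the larger white bar and fed it in from the -y side through ear, saddle and far ear, and let go. It took about 28.6 s.

**Checks that agreed:**
- **Sliding:** force readings after each step showed no resistance until the shoulder reached the ear.
- **Shoulder home:** the force then rose from 4.7 to 7.7 N with no further travel. The grip stood 82.6 mm from the jar's axis, against 82.5 nominal.
- **After release:** the top camera put the paddle front at 60.4 mm (ear face 60) and the nose tip at about 71 mm on the far side. The gripper was clear and the readings showed no contact.

**Checks that failed or disagreed:**
- **Ear hole:** the tool camera hid it from the side view, so I found the entry by the depth measurements and by feel.
- **Shoulder, wrist camera:** just before release it read the paddle front at 64.5 mm, probably because the ear hid the edge. I relied on the contact force and the later top view instead.
- **Other bench items:** I did not check them separately at the end, but the arm's moves stayed clear of them.

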